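# Clear the desk rail: slide both holders off its open end into their trays

### The arm

A 6-joint arm with a two-finger parallel gripper is mounted at the origin on the work surface; the furniture and walls round the work are solid. World frame = base frame: x ahead of the robot, y to its left, z up, the work surface at z = 0. Lengths are in mm, angles in rad, forces in N, time in s.
With the tool pointing down it reaches from about 325 to 850 mm from the base axis. Payload 15.5 kg.
Tool frame: the origin (TCP) lies on the centre line of the jaws, within the pads' length; the fingertips stand 17 mm ahead of it and the grasp point (between the pads) lies 2 mm behind it; z points along the fingers, y is the line along which they close (so a half turn about z gives the same grasp; the last joint's range is limited). The gripper opens to 91 mm and grips with 3 to 60 N. Pads are 32 mm wide; open, the fingers measure 118 mm over their backs; the gripper's body (76 mm by 178 mm) begins 60 mm behind the grasp point.
Start: joints at [-1.442, 0.494, 1.345, -0, 1.302, -0.096], TCP at [138.711, -609.414, 230.915] pointing down, gripper open.
Joint ranges: [-2.91, 2.91], [-0.82, 2.16], [0.22, 2.67], [-1.22, 4.37], [0.12, 2.79], [-3.08, 3.08]. Speed limits (rad/s): [1.89, 1.89, 2.57, 3.01, 3.01, 3.01].

### API

Orientations are given as a unit quaternion [x, y, z, w].
In Python, from station import bot gives the robot as it stands. The module is installed in compiled form; this text tells all that it offers.
- The arm moves only by the shell command python3 -m handwheel 'ROWS' [OPENING] [FORCE]. ROWS is JSON, a list of rows, each an object of numbers: "x", "y", "z": the shift along the tool's x, y, z in mm; "wx", "wy", "wz": the turn, a rotation vector about the tool's x, y, z in degrees. In form: [{"x": .., "y": .., "z": .., "wx": .., "wy": .., "wz": ..}, ...]. A call has 1 to 8 rows; each row is the pose to reach, as a shift and turn from the pose commanded when the call began, along the tool's axes at that moment; what a row does not reach only later rows make up. A row lasts 1/12 s, in which the tool goes at most 41.7 mm and 7.16 degrees, less where a joint would pass 70% of its speed; a pose out of reach is approached as far as the arm can. A call with a gripper value outside its range is refused whole. OPENING is the opening, from -1 (shut) to 1 (fully open), so that 0 is half open, set as the call begins (- or left out, the last holds). The fingers move at their own pace and stop on an object; FORCE is the grip in N (left out, the last holds). Time passes only in rows, so rows that repeat a pose let the fingers close. It gives the time, the measured TCP pose, the force, the opening and the grip force at its end, in the units of the state.
- bot.read_state(): the state, without advancing time (a new reading comes with each control period).
- bot.camera(name): name is "scene" or "top"; returns a dict with "pixels" (400x640x3 uint8, red, green, blue), "range_z" (400x640 float32, mm along the optical axis (not along the pixel's ray), 0 where there is no reading), "K" (3x3 intrinsics, pixels), "cam_to_world" (4x4, takes a point from camera to world coordinates). Camera axes: x right, y up, looking along -z (the intrinsics and any distortion apply to the point x, -y, -z); pixel columns grow to the right and rows downward; lengths in mm; the calibration is good to about 2 mm. A picture is of the moment at which its call begins.
- bot.sign_off(): hands the job in; it is judged then, once.
The state is a dict: "time_s": time; "q": joint angles; "qvel": joint speeds; "joint_torque": joint torques, N m; "tool_pos": TCP position; "tool_rot": TCP orientation; "contact_force": force on the tool from outside, world axes, zero at the start; "moment": the same for the moment, N m; "grip_width": finger opening in mm; "gripper_force": force on a finger pad.
Only numpy, scipy, OpenCV 4.12 (cv2) and the standard library are available. Lean on these libraries where they do the work, as an engineer would, in place of code of your own. Each camera call takes 0.05 s, during which the arm holds its last target. There are 200 camera calls.

### The job

Clear the desk rail: slide the orange phone rest and the blue headset hook out through the rail's open end (the end without the black cap), whichever is nearer that end first, and lift them off. Stand each one upright, without dropping it or tipping it over, with its foot down flat inside the tray of its own colour, and leave everything else on the desk where it is.

Things in the scene. Friction and masses are not known exactly. Their poses are not given: they have to be found in the camera images.
- rail: Aluminium T-track fixed on the desk, 220 x 60 x 19 mm. Origin: centre of its underside, z = 0; y along it, x across (away from the robot). Slot 22 mm wide between the lips, 40 mm under them; slot floor 6 mm, underside of lips 14 mm, top 19 mm up. The holders' feet run in it with 2 mm of play each side and cannot be lifted out between the ends. Position and yaw vary.
- end_cap: Black block, 62 x 12 x 26 mm, fixed; it closes one end of the rail, 116 mm from the rail's origin along its +y or -y (that varies). The other end is the open one. Origin: centre of its underside.
- end_sill: Flat steel sill, 60 x 12 mm, 5.5 mm high, fixed at the open end of the rail, ending 122 mm from the rail's origin. A holder is free of the lips when its middle is more than 140 mm from the rail's origin, and wholly past the sill at 152 mm. Origin: centre of its underside.
- phone_rest_mid (a point): Orange phone rest, loose, 0.22 kg, 92 mm tall, captive in the rail at the start. Point: on its centre line, 46 mm above the foot's underside; y along rail and foot, front at -x. Grip: upright plate in the middle, 12 mm thick (x), 56 mm long (y), its top at 92 mm: take its upper 35 mm from above. A front lip at x = -22 mm ends 32 mm above the foot's underside.
- hook_stand_mid (a point): Blue headset hook, loose, 0.22 kg, 92 mm tall, captive in the rail at the start. Point: on its centre line, 46 mm above the foot's underside; y along rail and foot, front at -x. Grip: upright plate in the middle, 14 mm thick (x), 40 mm long (y), its top at 92 mm: take its upper 35 mm from above. A steel hook at the front reaches x = -32 mm, ending 46 mm above the foot's underside.
- phone_rest: The same phone rest; origin: centre of its foot's underside. Black T-foot 36 mm (x) by 60 mm (y), 6 mm thick; neck 18 mm wide; base plate 50 by 60 mm, from 14 to 22 mm up. Either holder may be the one nearer the open end.
- hook_stand: The same headset hook; origin: centre of its foot's underside. Foot, neck and base plate are the same as the phone rest's.
- cork_mat: Cork mat, 120 x 320 x 6 mm, fixed on the desk, carrying both trays and the candle in a row. Rail and mat swap places: either may be the nearer to the robot. Origin: centre of its underside, z = 0.
- tray_orange: Orange tray for the phone rest, fixed on the cork mat: 64 mm (x) by 88 mm (y), 14 mm high, walls and floor 5 mm, so inside 54 by 78 mm. The holder's 36 x 60 mm foot goes down between the walls, its length along the tray's y (either way round); its base plate stays above them. Origin: centre of the underside, z = 0.006. Position and yaw vary.
- tray_blue: Blue tray for the headset hook, the same shape and frame as the orange one. Position and yaw vary; trays and candle change places on the mat.
- candle_mid (a point): Candle in a glass, 76 mm across, 90 mm tall, loose, on the cork mat beside the trays, a bystander to be left alone. Point: its centre half-way up (45 mm).
- pen_pot_mid (a point): White pen pot with pens, 88 mm across, 153 mm tall, loose, at the back; to be left alone. Point: on its axis, 50 mm up.
- mouse_mid (a point): Black and blue mouse, 104 x 53 x 38 mm, loose, on the mat at the back; to be left alone. Point: its centre, 19 mm up.
- phone_mid (a point): Black phone, 149 x 73 x 8 mm, lying loose in front of the monitor; to be left alone. Point: its centre, 4 mm up.

How it is judged:
By the outcome, as a careful person would: the job done as asked, in the order asked, and still so for the second after the job is handed in, with the robot touching nothing.
It also fails if it takes over 58 s, if anything falls off the work surface, if the arm or the gripper's body presses on something with over 40 N, if the wrist force passes 120 N, or if a joint passes its speed limit or range.

## Working session

There is one attempt and no reset: what is moved stays moved. The work goes in short steps, Python scripts to look and compute and a shell command to move; the robot and the scene stay as the last step left them, time stands still between calls to the robot, and variables do not carry over. Pictures are saved under pics/ and viewed, at most 10 in all, crops included, and the job is handed in when it is done.

```bash
mkdir -p pics; cat > h.py <<'E'
import numpy as np, cv2
from station import bot
from scipy.spatial.transform import Rotation as R
def world(c,px):
    u,v=px; d=float(c["range_z"][int(v),int(u)]); K=c["K"]
    p=np.array([(u-K[0,2])/K[0,0]*d,-(v-K[1,2])/K[1,1]*d,-d,1]); return (c["cam_to_world"]@p)[:3]
def cloud(c):
    K=c["K"]; d=c["range_z"].astype(float); v,u=np.mgrid[:400,:640]
    P=np.stack([(u-K[0,2])/K[0,0]*d,-(v-K[1,2])/K[1,1]*d,-d],-1)
    M=c["cam_to_world"]; return P@M[:3,:3].T+M[:3,3]
E
python3 - <<'E'
from h import *
for n in("top","scene"):
    c=bot.camera(n); np.savez("pics/"+n,**{k:c[k] for k in("pixels","range_z","K","cam_to_world")})
    cv2.imwrite(f"pics/{n}1.png",cv2.resize(c["pixels"][:,:,::-1],(800,500)))
    print(n,c["K"].round(1).tolist(),c["cam_to_world"].round(3).tolist(),[k for k in c])
s=bot.read_state();print(s["time_s"],s["tool_pos"],R.from_quat(s["tool_rot"]).as_matrix().round(3).tolist(),s["grip_width"])
E
```

```text
top [[472.5, 0.0, 315.9], [0.0, 472.5, 198.3], [0.0, 0.0, 1.0]] [[-0.002, 0.989, -0.145, 430.112], [-1.0, -0.002, 0.004, -88.902], [0.003, 0.145, 0.989, 1319.947], [0.0, 0.0, 0.0, 1.0]] ['pixels', 'range_z', 'K', 'cam_to_world']
scene [[383.2, 0.0, 318.3], [0.0, 383.2, 194.8], [0.0, 0.0, 1.0]] [[0.88, 0.212, -0.425, 202.734], [-0.474, 0.441, -0.762, -802.939], [0.026, 0.872, 0.488, 521.511], [0.0, 0.0, 0.0, 1.0]] ['pixels', 'range_z', 'K', 'cam_to_world']
0.1 [ 138.66465948 -609.10032383  230.41738777] [[0.975, 0.222, -0.0], [0.222, -0.975, 0.001], [0.0, -0.001, -1.0]] 90.66711408543037
```

View pics/top1.png

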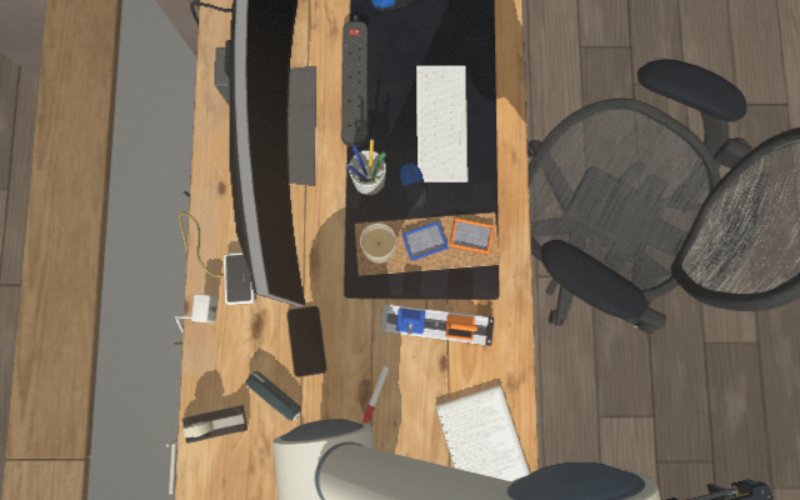

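View pics/scene1.png

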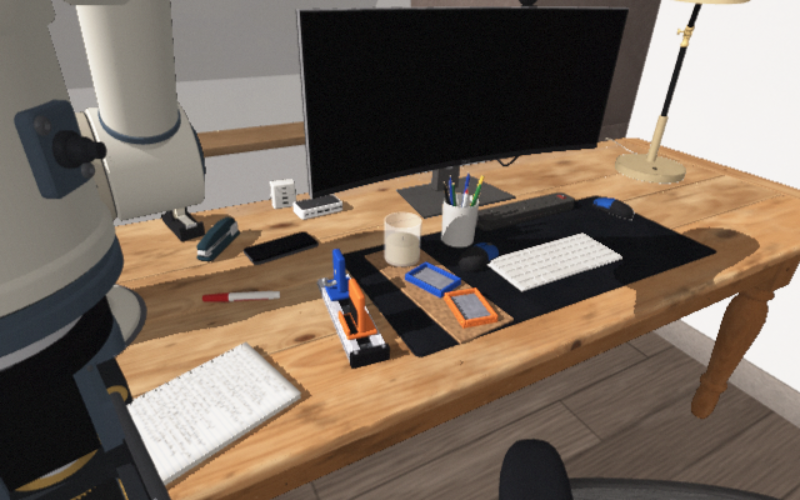

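Top: the rail runs (383,318)→(492,330), with the blue hook at (411,320) and the orange rest at (462,327). The black cap seems to be at the right end (-y). The mat holds the candle (378,243), the blue tray (425,240) and the orange tray (472,235). I'll enlarge both views.

```bash
python3 - <<'E'
from h import *
t=dict(np.load("pics/top.npz")); s=dict(np.load("pics/scene.npz"))
a=cv2.resize(t["pixels"][165:285,275:405,::-1],None,fx=4.6,fy=4.6,interpolation=cv2.INTER_CUBIC)
cv2.imwrite("pics/c1.png",a)
P=cloud(t)
hsv=cv2.cvtColor(t["pixels"],cv2.COLOR_RGB2HSV)
H,S,V=hsv[...,0].astype(int),hsv[...,1],hsv[...,2]
roi=np.zeros(H.shape,bool); roi[165:285,275:405]=1
for n,m in(("blue",(H>105)&(H<125)&(S>150)&(V>70)),("orange",(H>5)&(H<14)&(S>190)&(V>120))):
    m=m&roi
    k,l,st,ce=cv2.connectedComponentsWithStats(m.astype(np.uint8))
    for i in range(1,k):
        if st[i,4]<40: continue
        q=P[l==i]; q=q[np.isfinite(q).all(1)]
        print(n,st[i].tolist(),"z pct",np.percentile(q[:,2],[2,50,98]).round(0))
        for lo,hi in((10,40),(75,105)):
            w=q[(q[:,2]>lo)&(q[:,2]<hi)]
            if len(w)>15:
                r=cv2.minAreaRect(w[:,:2].astype(np.float32)); print("  band",lo,len(w),np.round(r[0],1),np.round(r[1],1),round(r[2],1),"z",np.median(w[:,2]).round(1))
for n,lo,hi,x in(("rail",12,24,(0,0)),):
    m=roi&(P[...,2]>lo)&(P[...,2]<32)&(np.mgrid[:400,:640][0]>240)
    k,l,st,ce=cv2.connectedComponentsWithStats(m.astype(np.uint8)); i=1+st[1:,4].argmax(); q=P[l==i]
    r=cv2.minAreaRect(q[:,:2].astype(np.float32)); print("rail",st[i],np.round(r[0],1),np.round(r[1],1),r[2])
E
```

```text
blue [322, 178, 30, 11, 41] z pct [15. 20. 24.]
  band 10 41 [ 665.4 -150.5] [10.2 84. ] 13.5 z 20.4
blue [329, 194, 29, 14, 40] z pct [15. 20. 25.]
  band 10 40 [ 611.2 -169.9] [11.1 83.6] 24.1 z 20.1
blue [318, 247, 22, 19, 208] z pct [ 24.  30. 101.]
  band 10 143 [ 460.4 -126.8] [56.2 43.7] 80.9 z 28.0
  band 75 65 [ 458.8 -125.5] [39.1 11.3] 82.9 z 97.6
rail [ 308  244   87   33 1294] [ 451.7 -189.4] [232.2  60.7] 82.61910247802734
```

View pics/c1.png

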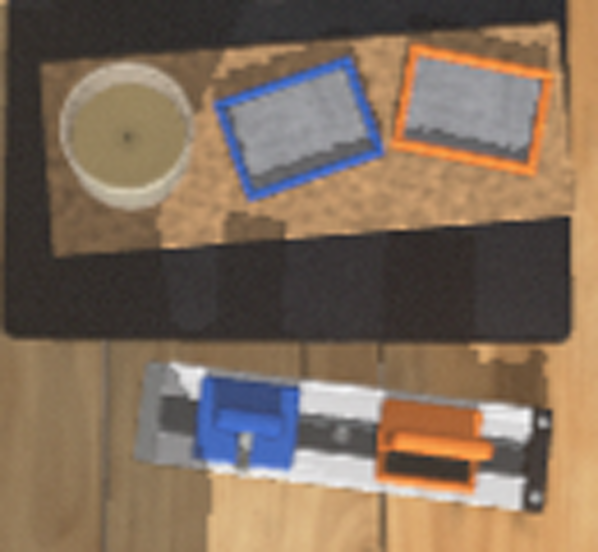

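The open end is the left one (+y, grey sill), so the blue hook goes first, then orange. The cap is at the right, around crop (540,460). Next: tray corners from the crop on the z=20 plane, the orange rest, and the bystanders.

```bash
cat >> h.py <<'E'
def onplane(c,px,z):
    K,M=c["K"],c["cam_to_world"]; u,v=px
    r=M[:3,:3]@np.array([(u-K[0,2])/K[0,0],-(v-K[1,2])/K[1,1],-1]); o=M[:3,3]
    return (o+r*(z-o[2])/r[2])[:2]
def go(x,y,z,yaw):
    "shift/turn (tool axes) to TCP xyz with the tool's y along rail/tray x at frame yaw (deg)"
    s=bot.read_state(); r=R.from_quat(s["tool_rot"]); a=np.radians(yaw)
    yt=np.array([np.cos(a),np.sin(a),0]); zt=np.array([0,0,-1.]); G=R.from_matrix(np.c_[np.cross(yt,zt),yt,zt])
    print("t",round(s["time_s"],2),"pos",s["tool_pos"].round(1) if hasattr(s["tool_pos"],"round") else s["tool_pos"],"shift",r.inv().apply(np.array([x,y,z])-s["tool_pos"]).round(1),"turn",np.degrees((r.inv()*G).as_rotvec()).round(1),"F",np.round(s["contact_force"],1),"grip",np.round(s["grip_width"],1),np.round(s["gripper_force"],1),"q",np.round(s["q"],2))
E
python3 - <<'E'
from h import *
t=dict(np.load("pics/top.npz")); P=cloud(t)
for n,cs in(("blue",[(216,102),(350,58),(383,155),(253,200)]),("orange",[(412,45),(552,72),(533,173),(394,148)])):
    w=np.array([onplane(t,(275+u/4.6-.4,165+v/4.6-.4),20) for u,v in cs])
    r=((w[0]-w[1])+(w[3]-w[2]))/2; print(n,"tray",w.mean(0).round(1),"len",np.linalg.norm(r).round(1),"wid",np.linalg.norm(w[0]-w[3]).round(1),"yaw",np.degrees(np.arctan2(-r[0],r[1])).round(1))
reg=np.zeros((400,640),bool); reg[240:285,350:392]=1
m=reg&(P[...,2]>80)&(P[...,2]<110); print("orange top",[np.round(v,1) for v in cv2.minAreaRect(P[m][:,:2].astype(np.float32))],np.median(P[m][:,2]))
m=reg&(P[...,2]>25)&(P[...,2]<60); print("orange base", [np.round(v,1) for v in cv2.minAreaRect(P[m][:,:2].astype(np.float32))])
rl=np.array([452.5,-183.4]); d=np.array([.129,.992])
for n,p in(("hook",(459,-125.8)),): print(n,"along",(np.array(p)-rl)@d,"across",(np.array(p)-rl)@[d[1],-d[0]])
print("out", rl+150*d)
print("candle",onplane(t,(275+127/4.6,165+125/4.6),96),"pot",world(t,(294,140)))
go(459,-126,230,-7.4)
E
```

```text
blue tray [ 637.3 -160.7] len 84.7 wid 63.9 yaw 18.7
orange tray [ 649.  -265.3] len 85.9 wid 64.6 yaw -10.8
orange top [array([ 446.3, -233.2]), array([54.8, 12. ]), np.float64(83.1)] 96.83743149080271
orange base [array([ 441.9, -242.5]), array([113.8,  56.5]), np.float64(83.5)]
hook along 57.977700000000006 across -0.9824000000000009
out [471.85 -34.6 ]
candle [626.34707856 -58.56441144] pot [791.40974178 -31.49130035   8.31860264]
t 0.1 pos [ 138.7 -609.1  230.4] shift [ 419.6 -399.9    0.9] turn [ -0.1  -0.  -69.8] F [ 0.3 -0.1 -0.1] grip 90.7 0.0 q [-1.44  0.49  1.35 -0.    1.3  -0.1 ]
```

```bash
python3 -m handwheel '[{"x":40,"y":-38,"wz":-5},{"x":70,"y":-67,"wz":-10},{"x":100,"y":-95,"wz":-16},{"x":130,"y":-124,"wz":-22},{"x":160,"y":-152,"wz":-27},{"x":190,"y":-181,"wz":-32},{"x":220,"y":-210,"wz":-38},{"x":250,"y":-238,"wz":-43}]' 0.2 40
python3 -c "
from h import *
go(459,-126,230,-7.2)"
```

```text
t 0.1 pos [ 138.7 -609.1  230.4] shift [ 419.6 -399.9    0.9] turn [ -0.1  -0.  -70. ] F [ 0.3 -0.1 -0.1] grip 90.7 0.0 q [-1.44  0.49  1.35 -0.    1.3  -0.1 ]schema error: expected keys x, y, z, wx, wy, wz
```

```bash
python3 -m handwheel '[{"x":30,"y":-28,"z":0,"wx":0,"wy":0,"wz":-5},{"x":60,"y":-57,"z":0,"wx":0,"wy":0,"wz":-10},{"x":90,"y":-86,"z":0,"wx":0,"wy":0,"wz":-15},{"x":120,"y":-114,"z":0,"wx":0,"wy":0,"wz":-20},{"x":150,"y":-143,"z":0,"wx":0,"wy":0,"wz":-25},{"x":180,"y":-171,"z":0,"wx":0,"wy":0,"wz":-30},{"x":210,"y":-200,"z":0,"wx":0,"wy":0,"wz":-35},{"x":240,"y":-229,"z":0,"wx":0,"wy":0,"wz":-40}]' 0.2 40
python3 -c "
from h import *
go(459,-126,230,-7.2)"
```

```text
time_s: 0.77
tool_pos: [322.4, -331.1, 230.8]
tool_rot: [0.895, 0.447, 0.0, -0.0]
contact_force: [0.1, -0.9, -0.6]
grip_width: 54.5
gripper_force: 0.0
t 0.77 pos [ 322.4 -331.1  230.8] shift [246.  -14.1   0.9] turn [ -0.   -0.  -29.8] F [ 0.1 -0.9 -0.6] grip 54.5 0.0 q [-0.93  0.27  1.73  0.    1.15 -0.28]
```

```bash
python3 -m handwheel '[{"x":38,"y":-2,"z":0,"wx":0,"wy":0,"wz":-5},{"x":76,"y":-4,"z":0,"wx":0,"wy":0,"wz":-10},{"x":114,"y":-6,"z":0,"wx":0,"wy":0,"wz":-15},{"x":152,"y":-8,"z":20,"wx":0,"wy":0,"wz":-20},{"x":190,"y":-10,"z":35,"wx":0,"wy":0,"wz":-25},{"x":225,"y":-12,"z":50,"wx":0,"wy":0,"wz":-30},{"x":246,"y":-13,"z":60,"wx":0,"wy":0,"wz":-30},{"x":246,"y":-13,"z":60,"wx":0,"wy":0,"wz":-30}]'
python3 -c "
from h import *
go(459,-126,79,-7.2)"
```

```text
time_s: 1.43
tool_pos: [460.9, -125.7, 169.0]
tool_rot: [0.749, 0.663, -0.0, -0.001]
contact_force: [-0.8, 0.5, -0.4]
grip_width: 54.6
gripper_force: 0.0
t 1.43 pos [ 460.9 -125.7  169. ] shift [-0.7 -1.6 90. ] turn [-0.1 -0.1  0.2] F [-0.8  0.5 -0.4] grip 54.6 0.0 q [-0.39  0.37  1.77  0.    1.   -0.27]
```

```bash
python3 -m handwheel '[{"x":-1,"y":-2,"z":35,"wx":0,"wy":0,"wz":0},{"x":-1,"y":-2,"z":65,"wx":0,"wy":0,"wz":0},{"x":-1,"y":-2,"z":85,"wx":0,"wy":0,"wz":0},{"x":-1,"y":-2,"z":90,"wx":0,"wy":0,"wz":0},{"x":-1,"y":-2,"z":90,"wx":0,"wy":0,"wz":0}]'
python3 -m handwheel '[{"x":0,"y":0,"z":0,"wx":0,"wy":0,"wz":0},{"x":0,"y":0,"z":0,"wx":0,"wy":0,"wz":0},{"x":0,"y":0,"z":0,"wx":0,"wy":0,"wz":0},{"x":0,"y":0,"z":0,"wx":0,"wy":0,"wz":0},{"x":0,"y":0,"z":0,"wx":0,"wy":0,"wz":0},{"x":0,"y":0,"z":0,"wx":0,"wy":0,"wz":0}]' -1 30
python3 -c "
from h import *
go(471.2,-34.6,79,-7.2)"
```

```text
time_s: 1.85
tool_pos: [457.2, -129.9, 80.1]
tool_rot: [0.75, 0.661, -0.001, -0.001]
contact_force: [0.0, 0.3, -0.1]
grip_width: 55.1
gripper_force: 0.0
time_s: 2.35
tool_pos: [458.2, -129.9, 81.3]
tool_rot: [0.75, 0.661, 0.0, 0.0]
contact_force: [0.7, -0.1, 0.5]
grip_width: 17.4
gripper_force: 0.4
t 2.35 pos [ 458.2 -129.9   81.3] shift [96.2  1.   2.3] turn [0. 0. 0.] F [ 0.7 -0.1  0.5] grip 17.4 0.4 q [-0.4   0.51  1.87 -0.    0.76 -0.28]
```

```bash
python3 -m handwheel '[{"x":0,"y":0,"z":0,"wx":0,"wy":0,"wz":0},{"x":0,"y":0,"z":0,"wx":0,"wy":0,"wz":0},{"x":0,"y":0,"z":0,"wx":0,"wy":0,"wz":0}]'
python3 -c "
from h import *
go(471.2,-34.6,81,-7.2)"
```

```text
time_s: 2.6
tool_pos: [458.1, -129.9, 80.9]
tool_rot: [0.75, 0.661, 0.0, 0.0]
contact_force: [0.5, -0.4, -2.4]
grip_width: 14.0
gripper_force: 30.0
t 2.6 pos [ 458.1 -129.9   80.9] shift [96.2  1.1 -0.1] turn [0. 0. 0.] F [ 0.5 -0.4 -2.4] grip 14.0 30.0 q [-0.4   0.51  1.87  0.    0.76 -0.28]
```

```bash
python3 -m handwheel '[{"x":4,"y":0,"z":-0.8,"wx":0,"wy":0,"wz":0},{"x":12,"y":0,"z":-0.8,"wx":0,"wy":0,"wz":0},{"x":20,"y":0,"z":-0.8,"wx":0,"wy":0,"wz":0},{"x":28,"y":0,"z":-0.8,"wx":0,"wy":0,"wz":0},{"x":36,"y":0,"z":-0.8,"wx":0,"wy":0,"wz":0},{"x":44,"y":0,"z":-0.8,"wx":0,"wy":0,"wz":0}]'
python3 -c "
from h import *
go(471.2,-34.6,81,-7.2)"
```

```text
time_s: 3.1
tool_pos: [463.7, -85.2, 81.8]
tool_rot: [0.75, 0.662, 0.0, 0.0]
contact_force: [0.7, -1.9, -2.5]
grip_width: 14.0
gripper_force: 30.0
t 3.1 pos [463.7 -85.2  81.8] shift [51.1  1.1  0.7] turn [0. 0. 0.] F [ 0.7 -1.9 -2.5] grip 14.0 30.0 q [-0.31  0.51  1.88 -0.    0.75 -0.18]
```

```bash
python3 -m handwheel '[{"x":9,"y":0,"z":0,"wx":0,"wy":0,"wz":0},{"x":18,"y":0,"z":0,"wx":0,"wy":0,"wz":0},{"x":27,"y":0,"z":0,"wx":0,"wy":0,"wz":0},{"x":36,"y":0,"z":0,"wx":0,"wy":0,"wz":0},{"x":45,"y":0,"z":0,"wx":0,"wy":0,"wz":0},{"x":52,"y":0,"z":0,"wx":0,"wy":0,"wz":0},{"x":53,"y":0,"z":0,"wx":0,"wy":0,"wz":0}]'
python3 - <<'E'
from h import *
go(471.2,-34.6,81,-7.2)
c=bot.camera("scene");cv2.imwrite("pics/s2.png",cv2.resize(c["pixels"][180:310,220:400,::-1],None,fx=4,fy=4,interpolation=cv2.INTER_CUBIC))
E
```

```text
time_s: 3.68
tool_pos: [469.8, -32.3, 81.6]
tool_rot: [0.75, 0.662, -0.0, -0.0]
contact_force: [-0.3, -0.1, -1.7]
grip_width: 13.8
gripper_force: 30.0
t 3.68 pos [469.8 -32.3  81.6] shift [-2.2  1.6  0.6] turn [-0.  -0.   0.1] F [-0.3 -0.1 -1.7] grip 13.8 30.0 q [-0.2   0.51  1.88  0.    0.76 -0.07]
```

View pics/s2.png

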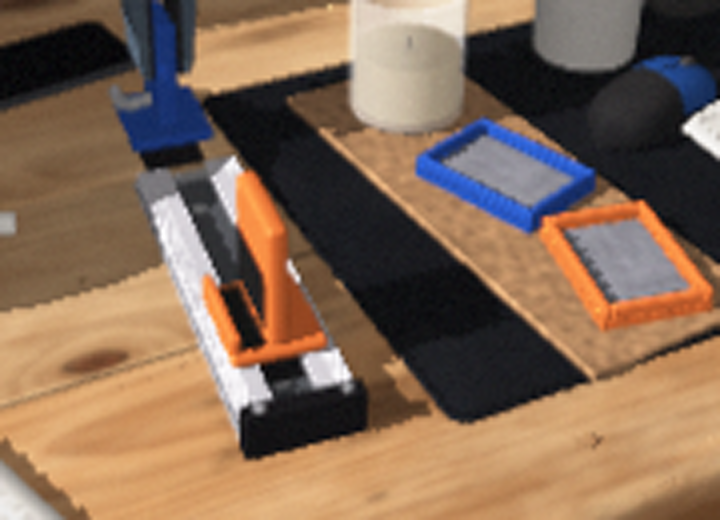

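Blue is upright beyond the sill (pixels ~(165,150), sill at (160,180)). Now I'll lift it.

```bash
python3 -m handwheel '[{"x":0,"y":0,"z":-10,"wx":0,"wy":0,"wz":0},{"x":0,"y":0,"z":-30,"wx":0,"wy":0,"wz":0},{"x":0,"y":0,"z":-55,"wx":0,"wy":0,"wz":0},{"x":0,"y":0,"z":-80,"wx":0,"wy":0,"wz":0},{"x":0,"y":0,"z":-105,"wx":0,"wy":0,"wz":0},{"x":0,"y":0,"z":-115,"wx":0,"wy":0,"wz":0},{"x":0,"y":0,"z":-115,"wx":0,"wy":0,"wz":0}]'
python3 -c "
from h import *
go(638.3,-163.5,196,18.7)"
```

```text
time_s: 4.32
tool_pos: [471.2, -34.1, 198.9]
tool_rot: [0.75, 0.661, 0.001, 0.002]
contact_force: [0.3, -0.3, -1.6]
grip_width: 13.8
gripper_force: 30.0
t 4.32 pos [471.2 -34.1 198.9] shift [-107.5  182.     3.6] turn [  0.2   0.1 -25.9] F [ 0.3 -0.3 -1.6] grip 13.8 30.0 q [-0.2   0.32  1.75 -0.    1.06 -0.07]
```

```bash
python3 -m handwheel '[{"x":-10,"y":17,"z":0,"wx":0,"wy":0,"wz":-2},{"x":-28,"y":47,"z":0,"wx":0,"wy":0,"wz":-7},{"x":-46,"y":77,"z":0,"wx":0,"wy":0,"wz":-12},{"x":-64,"y":107,"z":0,"wx":0,"wy":0,"wz":-17},{"x":-82,"y":137,"z":0,"wx":0,"wy":0,"wz":-21},{"x":-98,"y":165,"z":0,"wx":0,"wy":0,"wz":-25},{"x":-107,"y":181,"z":0,"wx":0,"wy":0,"wz":-26},{"x":-107,"y":181,"z":0,"wx":0,"wy":0,"wz":-26}]'
python3 - <<'E'
from h import *
go(638.3,-163.5,86,18.7)
c=bot.camera("top");cv2.imwrite("pics/t2.png",cv2.resize(c["pixels"][165:285,275:405,::-1],None,fx=4.6,fy=4.6,interpolation=cv2.INTER_CUBIC))
E
```

```text
time_s: 4.98
tool_pos: [638.4, -165.0, 194.5]
tool_rot: [0.582, 0.813, -0.0, -0.0]
contact_force: [-2.3, 0.4, -1.9]
grip_width: 13.9
gripper_force: 30.0
t 4.98 pos [ 638.4 -165.   194.5] shift [  1.5   0.5 108.5] turn [-0.   0.   0.1] F [-2.3  0.4 -1.9] grip 13.9 30.0 q [-0.34  0.58  1.3  -0.    1.27 -0.67]
```

View pics/t2.png

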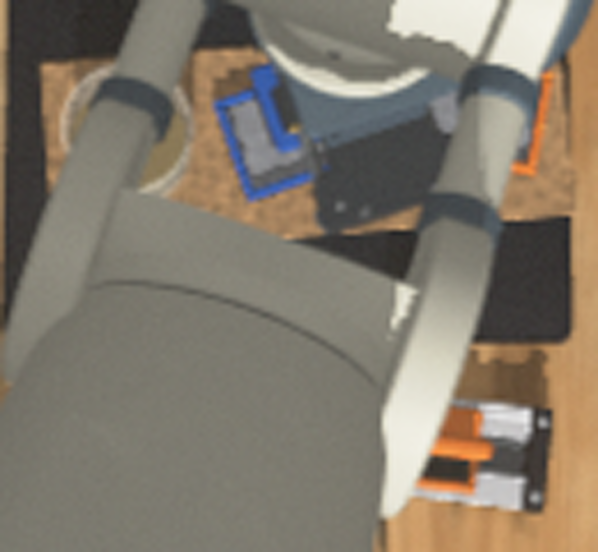

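The gripper hides most of the view. The holder's left base edge runs (258,72)→(292,150), parallel to the tray. I'll check it against the tray while descending.

```bash
python3 -m handwheel '[{"x":1,"y":0,"z":20,"wx":0,"wy":0,"wz":0},{"x":1,"y":0,"z":45,"wx":0,"wy":0,"wz":0},{"x":1,"y":0,"z":65,"wx":0,"wy":0,"wz":0},{"x":1,"y":0,"z":78,"wx":0,"wy":0,"wz":0},{"x":1,"y":0,"z":85,"wx":0,"wy":0,"wz":0},{"x":1,"y":0,"z":85,"wx":0,"wy":0,"wz":0}]'
python3 - <<'E'
from h import *
go(638.3,-163.5,86,18.7)
t=dict(np.load("pics/top.npz"))
a,b=[onplane(t,(275+u/4.6-.4,165+v/4.6-.4),135) for u,v in((258,72),(292,150))]
d=np.array([-.32,.947]); print("edge mid",(a+b)/2,"along from tray", ((a+b)/2-[637.3,-160.7])@d, "len",np.linalg.norm(a-b))
c=bot.camera("scene");cv2.imwrite("pics/s3.png",cv2.resize(c["pixels"][180:280,290:420,::-1],None,fx=5,fy=5,interpolation=cv2.INTER_CUBIC))
E
```

```text
time_s: 5.53
tool_pos: [634.3, -160.6, 109.7]
tool_rot: [0.582, 0.813, -0.001, -0.002]
contact_force: [0.2, 1.2, -1.9]
grip_width: 14.1
gripper_force: 30.0
t 5.53 pos [ 634.3 -160.6  109.7] shift [-4.   2.9 23.6] turn [-0.2 -0.1  0.1] F [ 0.2  1.2 -1.9] grip 14.1 30.0 q [-0.34  0.66  1.39  0.    1.09 -0.67]
edge mid [ 628.89455083 -140.27646929] along from tray 22.030827321014314 len 47.474012542904056
```

View pics/s3.png

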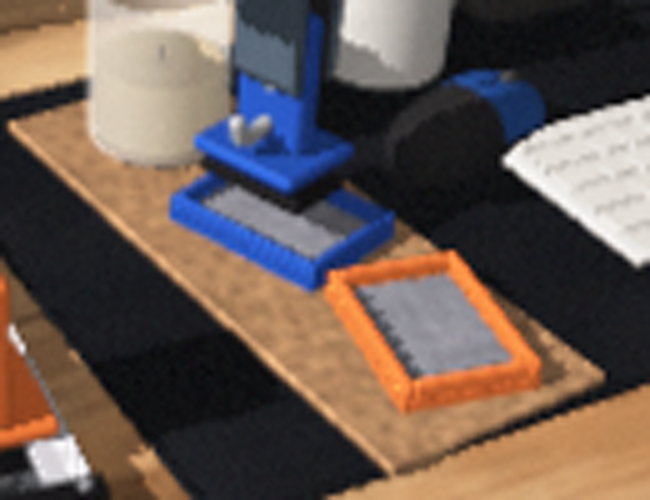

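The holder is upright just above the blue tray. Plate-top corners are at (197,140), (288,190), (354,152); tray rim corners at (172,205), (313,263), (393,212). I'll compare these two sets.

```bash
python3 - <<'E'
from h import *
s=dict(np.load("pics/scene.npz"))
f=lambda L,z:np.array([onplane(s,(290+u/5-.4,180+v/5-.4),z) for u,v in L])
d=np.array([-.32,.947]);e=np.array([.947,.32])
def rep(n,w): 
    m=(w[0]+w[2])/2 ; print(n,m.round(1),"sides",np.linalg.norm(w[0]-w[1]).round(1),np.linalg.norm(w[1]-w[2]).round(1)); return m
T=rep("tray",f([(172,205),(313,263),(393,212)],20))
for z in(52,57,62):
    H=rep(f"plate{z}",f([(197,140),(288,190),(354,152)],z)); print("   rel along,across",(H-T)@d,(H-T)@e)
go(638.3,-163.5,86,18.7)
E
```

```text
tray [ 637.6 -163.3] sides 78.9 60.7
plate52 [ 635.4 -156.7] sides 58.5 48.0
   rel along,across 6.954953900317737 0.008123356578750735
plate57 [ 630.8 -163.6] sides 57.9 47.5
   rel along,across 1.912349730856398 -6.557530165371073
plate62 [ 626.2 -170.5] sides 57.2 47.0
   rel along,across -3.130254438604978 -13.12318368732079
t 5.58 pos [ 635.2 -161.   111. ] shift [-3.4  2.2 25. ] turn [-0.1 -0.1  0.1] F [-0.5 -0.9 -2.1] grip 14.0 30.0 q [-0.34  0.66  1.39  0.    1.1  -0.67]
```

```bash
python3 -m handwheel '[{"x":-1,"y":4,"z":6,"wx":0,"wy":0,"wz":0},{"x":-1,"y":4,"z":12,"wx":0,"wy":0,"wz":0},{"x":-1,"y":4,"z":12,"wx":0,"wy":0,"wz":0},{"x":-1,"y":4,"z":12,"wx":0,"wy":0,"wz":0}]'
python3 - <<'E'
from h import *
go(638.3,-163.5,86,18.7)
c=bot.camera("scene");cv2.imwrite("pics/s4.png",cv2.resize(c["pixels"][190:250,310:380,::-1],None,fx=8,fy=8,interpolation=cv2.INTER_CUBIC))
E
```

```text
time_s: 5.92
tool_pos: [640.1, -161.0, 99.6]
tool_rot: [0.582, 0.813, -0.0, -0.0]
contact_force: [0.1, 0.4, -1.5]
grip_width: 13.9
gripper_force: 30.0
t 5.92 pos [ 640.1 -161.    99.6] shift [-1.8 -2.5 13.6] turn [-0.  -0.   0.1] F [ 0.1  0.4 -1.5] grip 13.9 30.0 q [-0.34  0.68  1.39  0.    1.08 -0.67]
```

View pics/s4.png

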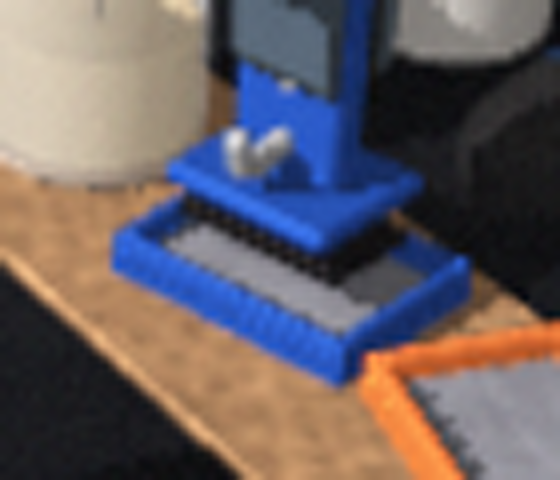

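The foot is just above the rim. Plate-top corners are (168,168), (320,240), (424,180); tray rim corners (112,237), (342,345), (470,262).

```bash
python3 - <<'E'
from h import *
s=dict(np.load("pics/scene.npz"))
f=lambda L,z:np.array([onplane(s,(310+u/8-.4,190+v/8-.4),z) for u,v in L])
d=np.array([-.32,.947]);e=np.array([.947,.32])
def rep(n,w): 
    m=(w[0]+w[2])/2 ; print(n,m.round(1),"sides",np.linalg.norm(w[0]-w[1]).round(1),np.linalg.norm(w[1]-w[2]).round(1)); return m
T=rep("tray",f([(112,237),(342,345),(470,262)],20))
for z in(43,46,49):
    H=rep(f"plate{z}",f([(168,168),(320,240),(424,180)],z)); print("   rel along,across",(H-T)@d,(H-T)@e)
E
```

```text
tray [ 638.4 -161.2] sides 84.7 61.1
plate43 [ 641.7 -156.3] sides 57.0 47.7
   rel along,across 3.521553830687644 4.666230065049936
plate46 [ 638.9 -160.4] sides 56.6 47.4
   rel along,across 0.5631981195866643 0.7629050142047606
plate49 [ 636.2 -164.4] sides 56.2 47.1
   rel along,across -2.3951575915143692 -3.1404200366404327
```

Centred within a few mm. Lowering.

```bash
python3 -m handwheel '[{"x":0,"y":0,"z":4,"wx":0,"wy":0,"wz":0},{"x":0,"y":0,"z":8,"wx":0,"wy":0,"wz":0},{"x":0,"y":0,"z":10,"wx":0,"wy":0,"wz":0},{"x":0,"y":0,"z":11,"wx":0,"wy":0,"wz":0},{"x":0,"y":0,"z":11,"wx":0,"wy":0,"wz":0}]'
python3 -m handwheel '[{"x":0,"y":0,"z":0.7,"wx":0,"wy":0,"wz":0},{"x":0,"y":0,"z":1,"wx":0,"wy":0,"wz":0},{"x":0,"y":0,"z":1,"wx":0,"wy":0,"wz":0}]'
```

```text
time_s: 6.38
tool_pos: [640.0, -161.0, 88.3]
tool_rot: [0.582, 0.813, -0.0, -0.0]
contact_force: [-0.5, -0.5, -2.9]
grip_width: 13.4
gripper_force: 30.0
time_s: 6.63
tool_pos: [640.2, -161.1, 87.8]
tool_rot: [0.582, 0.813, 0.0, 0.0]
contact_force: [0.1, 1.0, -2.2]
grip_width: 13.8
gripper_force: 30.0
```

```bash
python3 -m handwheel '[{"x":0,"y":0,"z":0.7,"wx":0,"wy":0,"wz":0},{"x":0,"y":0,"z":1.2,"wx":0,"wy":0,"wz":0},{"x":0,"y":0,"z":1.2,"wx":0,"wy":0,"wz":0}]'
python3 -m handwheel '[{"x":0,"y":0,"z":0.5,"wx":0,"wy":0,"wz":0},{"x":0,"y":0,"z":1,"wx":0,"wy":0,"wz":0},{"x":0,"y":0,"z":1,"wx":0,"wy":0,"wz":0}]'
```

```text
time_s: 6.88
tool_pos: [640.1, -161.1, 86.5]
tool_rot: [0.582, 0.813, 0.0, -0.0]
contact_force: [-0.9, 0.2, -1.2]
grip_width: 14.1
gripper_force: 30.0
time_s: 7.13
tool_pos: [640.2, -161.1, 85.9]
tool_rot: [0.582, 0.813, 0.0, 0.0]
contact_force: [-2.3, 0.7, 4.2]
grip_width: 14.4
gripper_force: 30.0
```

Contact felt. Release and rise.

```bash
python3 -m handwheel '[{"x":0,"y":0,"z":0,"wx":0,"wy":0,"wz":0},{"x":0,"y":0,"z":0,"wx":0,"wy":0,"wz":0},{"x":0,"y":0,"z":0,"wx":0,"wy":0,"wz":0},{"x":0,"y":0,"z":0,"wx":0,"wy":0,"wz":0},{"x":0,"y":0,"z":0,"wx":0,"wy":0,"wz":0}]' 0.2
python3 -m handwheel '[{"x":0,"y":0,"z":-10,"wx":0,"wy":0,"wz":0},{"x":0,"y":0,"z":-35,"wx":0,"wy":0,"wz":0},{"x":0,"y":0,"z":-60,"wx":0,"wy":0,"wz":0},{"x":0,"y":0,"z":-85,"wx":0,"wy":0,"wz":0},{"x":0,"y":0,"z":-100,"wx":0,"wy":0,"wz":0},{"x":0,"y":0,"z":-100,"wx":0,"wy":0,"wz":0}]'
python3 - <<'E'
from h import *
go(446.3,-234,179,-7.2)
E
```

```text
time_s: 7.55
tool_pos: [640.2, -161.1, 85.5]
tool_rot: [0.582, 0.813, 0.0, 0.0]
contact_force: [0.0, 0.2, -0.1]
grip_width: 44.3
gripper_force: 0.0
time_s: 8.05
tool_pos: [641.9, -161.6, 190.1]
tool_rot: [0.582, 0.813, 0.001, 0.003]
contact_force: [0.1, -0.0, 0.4]
grip_width: 54.9
gripper_force: 0.0
t 8.05 pos [ 641.9 -161.6  190.1] shift [  -5.4 -208.5   10.1] turn [ 0.3  0.1 26. ] F [ 0.1 -0.   0.4] grip 54.9 0.0 q [-0.34  0.58  1.3   0.    1.25 -0.67]
```

```bash
python3 -m handwheel '[{"x":-1,"y":-30,"z":0,"wx":0,"wy":0,"wz":4},{"x":-2,"y":-65,"z":0,"wx":0,"wy":0,"wz":8},{"x":-3,"y":-100,"z":0,"wx":0,"wy":0,"wz":13},{"x":-5,"y":-135,"z":0,"wx":0,"wy":0,"wz":18},{"x":-6,"y":-170,"z":0,"wx":0,"wy":0,"wz":22},{"x":-7,"y":-200,"z":0,"wx":0,"wy":0,"wz":26},{"x":-7,"y":-207,"z":0,"wx":0,"wy":0,"wz":26},{"x":-7,"y":-207,"z":0,"wx":0,"wy":0,"wz":26}]'
python3 -m handwheel '[{"x":0,"y":0,"z":10,"wx":0,"wy":0,"wz":0},{"x":0,"y":0,"z":20,"wx":0,"wy":0,"wz":0},{"x":0,"y":0,"z":20,"wx":0,"wy":0,"wz":0}]'
python3 - <<'E'
from h import *
go(446.3,-234,80,-7.2)
c=bot.camera("top");cv2.imwrite("pics/t5.png",cv2.resize(c["pixels"][165:285,275:405,::-1],None,fx=4.6,fy=4.6,interpolation=cv2.INTER_CUBIC))
E
```

```text
time_s: 8.72
tool_pos: [444.7, -234.9, 185.7]
tool_rot: [0.751, 0.661, -0.0, -0.0]
contact_force: [0.7, -0.4, -0.3]
grip_width: 54.6
gripper_force: 0.0
time_s: 8.97
tool_pos: [446.9, -233.9, 164.2]
tool_rot: [0.75, 0.662, -0.0, -0.001]
contact_force: [-1.1, 0.7, -0.4]
grip_width: 54.5
gripper_force: 0.0
t 8.97 pos [ 446.9 -233.9  164.2] shift [-0.2 -0.5 84.2] turn [-0.1 -0.   0.1] F [-1.1  0.7 -0.4] grip 54.5 0.0 q [-0.6   0.41  1.72  0.    1.01 -0.48]
```

View pics/t5.png

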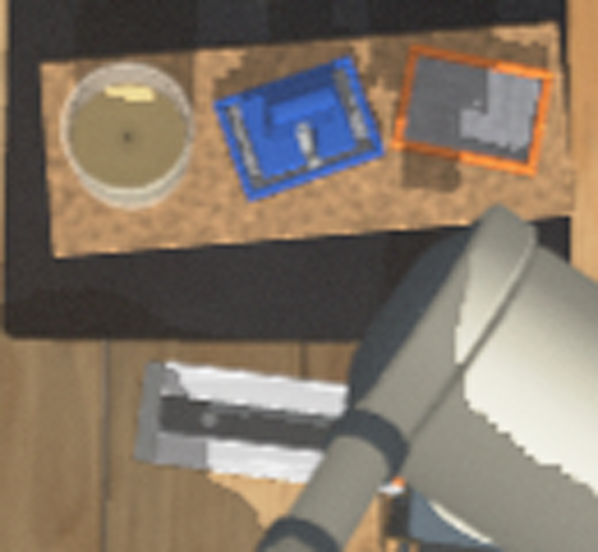

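The blue hook stands centred in its tray at (300,128). The candle hasn't moved. Now the descent onto orange.

```bash
python3 -m handwheel '[{"x":0,"y":0,"z":35,"wx":0,"wy":0,"wz":0},{"x":0,"y":0,"z":65,"wx":0,"wy":0,"wz":0},{"x":0,"y":0,"z":80,"wx":0,"wy":0,"wz":0},{"x":0,"y":0,"z":83,"wx":0,"wy":0,"wz":0},{"x":0,"y":0,"z":83,"wx":0,"wy":0,"wz":0}]'
python3 -m handwheel '[{"x":0,"y":0,"z":0,"wx":0,"wy":0,"wz":0},{"x":0,"y":0,"z":0,"wx":0,"wy":0,"wz":0},{"x":0,"y":0,"z":0,"wx":0,"wy":0,"wz":0},{"x":0,"y":0,"z":0,"wx":0,"wy":0,"wz":0},{"x":0,"y":0,"z":0,"wx":0,"wy":0,"wz":0},{"x":0,"y":0,"z":0,"wx":0,"wy":0,"wz":0},{"x":0,"y":0,"z":0,"wx":0,"wy":0,"wz":0},{"x":0,"y":0,"z":0,"wx":0,"wy":0,"wz":0}]' -1 30
python3 -m handwheel '[{"x":0,"y":0,"z":0,"wx":0,"wy":0,"wz":0},{"x":0,"y":0,"z":0,"wx":0,"wy":0,"wz":0}]'
python3 -c "
from h import *
go(471.8,-34,81,-7.2)"
```

```text
time_s: 9.43
tool_pos: [446.8, -234.2, 82.2]
tool_rot: [0.75, 0.662, -0.0, -0.001]
contact_force: [-0.5, 1.4, 0.3]
grip_width: 54.7
gripper_force: 0.0
time_s: 10.1
tool_pos: [446.6, -234.6, 82.7]
tool_rot: [0.75, 0.661, 0.0, 0.0]
contact_force: [-0.1, 0.4, 3.6]
grip_width: 11.9
gripper_force: 30.0
time_s: 10.27
tool_pos: [446.6, -234.6, 82.7]
tool_rot: [0.75, 0.661, 0.0, 0.0]
contact_force: [-0.2, 0.2, 5.0]
grip_width: 12.0
gripper_force: 30.0
t 10.27 pos [ 446.6 -234.6   82.7] shift [202.1  -0.    1.7] turn [0. 0. 0.] F [-0.2  0.2  5. ] grip 12.0 30.0 q [-0.6   0.54  1.8   0.    0.81 -0.48]
```

```bash
python3 -m handwheel '[{"x":2,"y":0,"z":-1,"wx":0,"wy":0,"wz":0},{"x":10,"y":0,"z":-1,"wx":0,"wy":0,"wz":0},{"x":20,"y":0,"z":-1,"wx":0,"wy":0,"wz":0},{"x":30,"y":0,"z":-1,"wx":0,"wy":0,"wz":0},{"x":40,"y":0,"z":-1,"wx":0,"wy":0,"wz":0},{"x":50,"y":0,"z":-1,"wx":0,"wy":0,"wz":0},{"x":60,"y":0,"z":-1,"wx":0,"wy":0,"wz":0},{"x":70,"y":0,"z":-1,"wx":0,"wy":0,"wz":0}]'
python3 -c "
from h import *
go(471.8,-34,82,-7.2)"
```

```text
time_s: 10.93
tool_pos: [455.3, -163.8, 83.5]
tool_rot: [0.75, 0.662, -0.0, -0.0]
contact_force: [0.4, 0.3, -1.8]
grip_width: 11.9
gripper_force: 30.0
t 10.93 pos [ 455.3 -163.8   83.5] shift [130.8   0.2   1.5] turn [-0. -0.  0.] F [ 0.4  0.3 -1.8] grip 11.9 30.0 q [-0.47  0.52  1.85  0.    0.78 -0.34]
```

```bash
python3 -m handwheel '[{"x":10,"y":0,"z":0,"wx":0,"wy":0,"wz":0},{"x":20,"y":0,"z":0,"wx":0,"wy":0,"wz":0},{"x":30,"y":0,"z":0,"wx":0,"wy":0,"wz":0},{"x":40,"y":0,"z":0,"wx":0,"wy":0,"wz":0},{"x":50,"y":0,"z":0,"wx":0,"wy":0,"wz":0},{"x":60,"y":0,"z":0,"wx":0,"wy":0,"wz":0},{"x":68,"y":0,"z":0,"wx":0,"wy":0,"wz":0}]'
python3 -m handwheel '[{"x":10,"y":0,"z":0,"wx":0,"wy":0,"wz":0},{"x":20,"y":0,"z":0,"wx":0,"wy":0,"wz":0},{"x":30,"y":0,"z":0,"wx":0,"wy":0,"wz":0},{"x":40,"y":0,"z":0,"wx":0,"wy":0,"wz":0},{"x":50,"y":0,"z":0,"wx":0,"wy":0,"wz":0},{"x":60,"y":0,"z":0,"wx":0,"wy":0,"wz":0},{"x":64,"y":0,"z":0,"wx":0,"wy":0,"wz":0},{"x":64,"y":0,"z":0,"wx":0,"wy":0,"wz":0}]'
python3 -c "
from h import *
go(471.8,-34,82,-7.2)"
```

```text
time_s: 11.52
tool_pos: [463.8, -96.4, 83.5]
tool_rot: [0.75, 0.662, 0.0, -0.0]
contact_force: [-0.3, -0.8, -2.4]
grip_width: 11.5
gripper_force: 30.0
time_s: 12.18
tool_pos: [471.8, -33.1, 83.5]
tool_rot: [0.75, 0.662, 0.0, -0.0]
contact_force: [-0.0, -0.1, -1.9]
grip_width: 11.6
gripper_force: 30.0
t 12.18 pos [471.8 -33.1  83.5] shift [-0.9  0.1  1.5] turn [-0.  -0.   0.1] F [-0.  -0.1 -1.9] grip 11.6 30.0 q [-0.2   0.51  1.87  0.    0.76 -0.07]
```

```bash
python3 -m handwheel '[{"x":0,"y":0,"z":-10,"wx":0,"wy":0,"wz":0},{"x":0,"y":0,"z":-30,"wx":0,"wy":0,"wz":0},{"x":0,"y":0,"z":-55,"wx":0,"wy":0,"wz":0},{"x":0,"y":0,"z":-80,"wx":0,"wy":0,"wz":0},{"x":0,"y":0,"z":-105,"wx":0,"wy":0,"wz":0},{"x":0,"y":0,"z":-125,"wx":0,"wy":0,"wz":0},{"x":0,"y":0,"z":-130,"wx":0,"wy":0,"wz":0},{"x":0,"y":0,"z":-130,"wx":0,"wy":0,"wz":0}]'
python3 -c "
from h import *
go(650.5,-266.5,213,-10.8)"
```

```text
time_s: 12.85
tool_pos: [472.4, -34.5, 214.5]
tool_rot: [0.75, 0.661, 0.001, 0.001]
contact_force: [0.5, -0.8, -2.9]
grip_width: 11.9
gripper_force: 30.0
t 12.85 pos [472.4 -34.5 214.5] shift [-207.9  205.8    2.1] turn [0.2 0.  3.6] F [ 0.5 -0.8 -2.9] grip 11.9 30.0 q [-0.2   0.3   1.73 -0.    1.11 -0.07]
```

```bash
python3 -m handwheel '[{"x":-12,"y":12,"z":0,"wx":0,"wy":0,"wz":1},{"x":-34,"y":34,"z":0,"wx":0,"wy":0,"wz":2},{"x":-58,"y":58,"z":0,"wx":0,"wy":0,"wz":3},{"x":-82,"y":82,"z":0,"wx":0,"wy":0,"wz":3.5},{"x":-106,"y":106,"z":0,"wx":0,"wy":0,"wz":3.5},{"x":-130,"y":130,"z":0,"wx":0,"wy":0,"wz":3.5},{"x":-154,"y":153,"z":0,"wx":0,"wy":0,"wz":3.5},{"x":-175,"y":174,"z":0,"wx":0,"wy":0,"wz":3.5}]'
python3 -m handwheel '[{"x":-20,"y":20,"z":0,"wx":0,"wy":0,"wz":0},{"x":-30,"y":30,"z":0,"wx":0,"wy":0,"wz":0},{"x":-33,"y":32,"z":0,"wx":0,"wy":0,"wz":0},{"x":-33,"y":32,"z":0,"wx":0,"wy":0,"wz":0},{"x":-33,"y":32,"z":0,"wx":0,"wy":0,"wz":0}]'
python3 -c "
from h import *
go(650.5,-266.5,100,-10.8)"
```

```text
time_s: 13.52
tool_pos: [622.7, -231.3, 211.0]
tool_rot: [0.77, 0.638, -0.001, -0.001]
contact_force: [0.7, 1.0, -1.8]
grip_width: 12.2
gripper_force: 30.0
time_s: 13.93
tool_pos: [646.9, -267.1, 212.0]
tool_rot: [0.77, 0.638, -0.0, -0.001]
contact_force: [-0.2, 0.0, -2.4]
grip_width: 12.0
gripper_force: 30.0
t 13.93 pos [ 646.9 -267.1  212. ] shift [  1.2   3.7 112. ] turn [-0.1 -0.   0.1] F [-0.2  0.  -2.4] grip 12.0 30.0 q [-0.48  0.62  1.16  0.    1.36 -0.29]
```

```bash
python3 -m handwheel '[{"x":1,"y":4,"z":20,"wx":0,"wy":0,"wz":0},{"x":1,"y":4,"z":45,"wx":0,"wy":0,"wz":0},{"x":1,"y":4,"z":70,"wx":0,"wy":0,"wz":0},{"x":1,"y":4,"z":90,"wx":0,"wy":0,"wz":0},{"x":1,"y":4,"z":105,"wx":0,"wy":0,"wz":0},{"x":1,"y":4,"z":110,"wx":0,"wy":0,"wz":0},{"x":1,"y":4,"z":110,"wx":0,"wy":0,"wz":0},{"x":1,"y":4,"z":110,"wx":0,"wy":0,"wz":0}]'
python3 - <<'E'
from h import *
go(650.5,-266.5,87.7,-10.8)
c=bot.camera("scene");cv2.imwrite("pics/s6.png",cv2.resize(c["pixels"][190:265,330:415,::-1],None,fx=8,fy=8,interpolation=cv2.INTER_CUBIC))
E
```

```text
time_s: 14.6
tool_pos: [652.0, -267.1, 104.3]
tool_rot: [0.77, 0.638, 0.0, 0.0]
contact_force: [0.1, -0.5, -1.5]
grip_width: 11.8
gripper_force: 30.0
t 14.6 pos [ 652.  -267.1  104.3] shift [ 0.3 -1.6 16.6] turn [0.  0.  0.1] F [ 0.1 -0.5 -1.5] grip 11.8 30.0 q [-0.47  0.73  1.26  0.    1.16 -0.29]
```

View pics/s6.png

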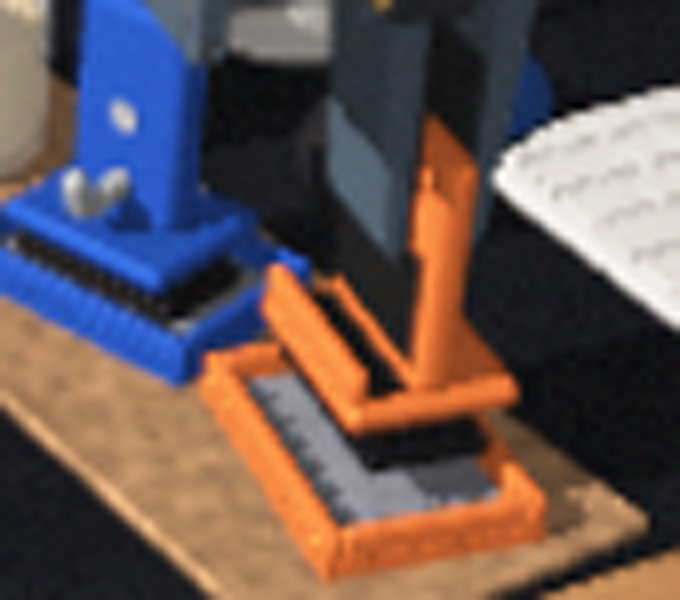

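Aligned over the orange tray. Plate-bottom corners are (357,433), (518,402); tray rim corners (332,547), (545,497), (203,368).

```bash
python3 - <<'E'
from h import *
s=dict(np.load("pics/scene.npz"))
f=lambda L,z:np.array([onplane(s,(330+u/8-.4,190+v/8-.4),z) for u,v in L])
a=np.radians(-10.8); e=np.array([np.cos(a),np.sin(a)]);d=np.array([-e[1],e[0]])
w=f([(203,368),(332,547),(545,497)],20); T=(w[0]+w[2])/2; print("tray",T,np.linalg.norm(w[0]-w[1]),np.linalg.norm(w[1]-w[2]))
for z in(39,42,44):
    p=f([(357,433),(518,402)],z); m=p.mean(0)+30*d; print(z,"plate c",m.round(1),np.linalg.norm(p[0]-p[1]).round(1),"rel along,across",((m-T)@d).round(1),((m-T)@e).round(1))
E
```

```text
tray [ 649.32608594 -267.67986406] 83.6274277691907 64.06555063199123
39 plate c [ 658.1 -261.8] 47.9 rel along,across 7.4 7.6
42 plate c [ 655.3 -265. ] 47.6 rel along,across 3.7 5.4
44 plate c [ 653.5 -267.1] 47.4 rel along,across 1.3 4.0
```

```bash
python3 -m handwheel '[{"x":-2,"y":-3,"z":0,"wx":0,"wy":0,"wz":0},{"x":-2,"y":-3,"z":4,"wx":0,"wy":0,"wz":0},{"x":-2,"y":-3,"z":8,"wx":0,"wy":0,"wz":0},{"x":-2,"y":-3,"z":12,"wx":0,"wy":0,"wz":0},{"x":-2,"y":-3,"z":14,"wx":0,"wy":0,"wz":0},{"x":-2,"y":-3,"z":14.5,"wx":0,"wy":0,"wz":0},{"x":-2,"y":-3,"z":14.5,"wx":0,"wy":0,"wz":0}]'
python3 -m handwheel '[{"x":0,"y":0,"z":0.7,"wx":0,"wy":0,"wz":0},{"x":0,"y":0,"z":1,"wx":0,"wy":0,"wz":0},{"x":0,"y":0,"z":1,"wx":0,"wy":0,"wz":0}]'
```

```text
time_s: 15.23
tool_pos: [648.5, -268.9, 88.6]
tool_rot: [0.77, 0.638, -0.0, -0.0]
contact_force: [-0.1, -0.9, -2.7]
grip_width: 11.9
gripper_force: 30.0
time_s: 15.48
tool_pos: [648.7, -269.0, 88.0]
tool_rot: [0.77, 0.638, 0.0, 0.0]
contact_force: [-0.4, -0.2, -2.9]
grip_width: 12.2
gripper_force: 30.0
```

```bash
python3 -m handwheel '[{"x":0,"y":0,"z":0.7,"wx":0,"wy":0,"wz":0},{"x":0,"y":0,"z":1,"wx":0,"wy":0,"wz":0},{"x":0,"y":0,"z":1,"wx":0,"wy":0,"wz":0}]'
python3 -m handwheel '[{"x":0,"y":0,"z":0.4,"wx":0,"wy":0,"wz":0},{"x":0,"y":0,"z":0.6,"wx":0,"wy":0,"wz":0},{"x":0,"y":0,"z":0.6,"wx":0,"wy":0,"wz":0}]'
```

```text
time_s: 15.73
tool_pos: [648.8, -269.1, 87.7]
tool_rot: [0.77, 0.638, 0.0, 0.0]
contact_force: [-1.1, 0.9, 4.5]
grip_width: 11.7
gripper_force: 30.0
time_s: 15.98
tool_pos: [648.8, -269.0, 87.7]
tool_rot: [0.77, 0.638, 0.0, 0.0]
contact_force: [-4.0, 2.0, 12.4]
grip_width: 11.9
gripper_force: 30.0
```

Contact made. Release, rise and look.

```bash
python3 -m handwheel '[{"x":0,"y":0,"z":-0.6,"wx":0,"wy":0,"wz":0},{"x":0,"y":0,"z":-0.6,"wx":0,"wy":0,"wz":0}]'
python3 -m handwheel '[{"x":0,"y":0,"z":0,"wx":0,"wy":0,"wz":0},{"x":0,"y":0,"z":0,"wx":0,"wy":0,"wz":0},{"x":0,"y":0,"z":0,"wx":0,"wy":0,"wz":0},{"x":0,"y":0,"z":0,"wx":0,"wy":0,"wz":0},{"x":0,"y":0,"z":0,"wx":0,"wy":0,"wz":0}]' 0.2
python3 -m handwheel '[{"x":0,"y":0,"z":-10,"wx":0,"wy":0,"wz":0},{"x":0,"y":0,"z":-35,"wx":0,"wy":0,"wz":0},{"x":0,"y":0,"z":-60,"wx":0,"wy":0,"wz":0},{"x":0,"y":0,"z":-85,"wx":0,"wy":0,"wz":0},{"x":0,"y":0,"z":-110,"wx":0,"wy":0,"wz":0},{"x":0,"y":0,"z":-130,"wx":0,"wy":0,"wz":0},{"x":0,"y":0,"z":-130,"wx":0,"wy":0,"wz":0}]'
python3 - <<'E'
from h import *
c=bot.camera("scene");cv2.imwrite("pics/s7.png",cv2.resize(c["pixels"][150:290,240:420,::-1],None,fx=4,fy=4,interpolation=cv2.INTER_CUBIC))
go(650,-268,213,-10.8)
E
```

```text
time_s: 16.15
tool_pos: [648.8, -269.0, 87.7]
tool_rot: [0.77, 0.638, 0.0, 0.0]
contact_force: [-2.5, 0.8, 7.0]
grip_width: 11.7
gripper_force: 30.0
time_s: 16.57
tool_pos: [648.6, -269.0, 86.9]
tool_rot: [0.77, 0.638, -0.0, -0.0]
contact_force: [0.4, -1.0, -0.3]
grip_width: 42.6
gripper_force: 0.0
time_s: 17.15
tool_pos: [650.3, -269.8, 222.7]
tool_rot: [0.77, 0.638, 0.001, 0.003]
contact_force: [0.6, -0.6, -0.4]
grip_width: 54.7
gripper_force: 0.0
t 17.2 pos [ 649.7 -269.5  220.3] shift [1.6 0.  7.3] turn [0.3 0.1 0.1] F [ 0.4 -1.1  0.4] grip 54.8 0.0 q [-0.48  0.61  1.15  0.    1.38 -0.29]
```

View pics/s7.png

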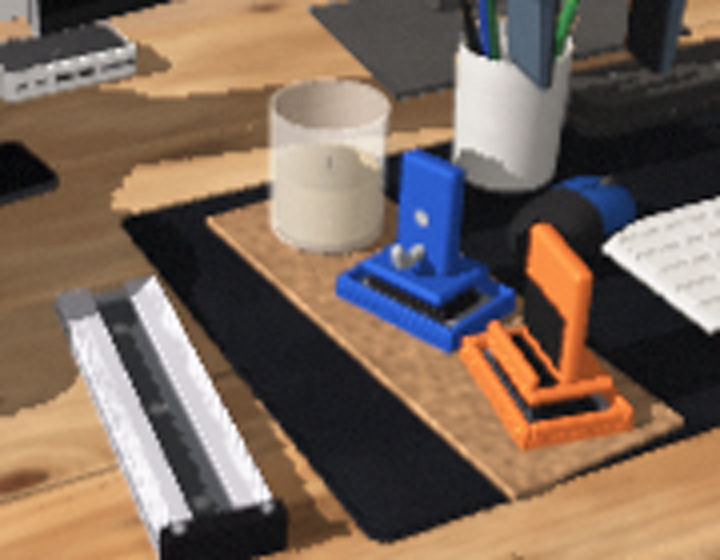

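Both holders stand upright and level in their own trays: blue at (425,250), orange at (555,340). The rail is empty and the bystanders are where they were. Contact came at the heights I expected for the tray floors, so I'm handing in.

```bash
python3 -c "
from h import *
print(bot.sign_off())"
```

```text
the job is handed in; nothing more can be done
None
```

I slid the blue headset hook and then the orange phone rest out through the open end; each now stands upright in its own tray, nothing else on the desk was moved, and the job was handed in at about 17 s.

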